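Set the thumbwheel code of the objective case and unlatch it

TASK

Unlock the instrument case on the microscope bench: with a fingertip pressed lightly on top, roll the left and right thumbwheels of its lock so that the code reads 4-2-1 from left to right (seen from the robot), each number squarely on top; the middle wheel already stands at 2 and must stay there all the time. Only then slide the steel latch all the way towards the robot. Do not press hard on the sprung wheels (stay below about 15 N), and leave the things standing around and on the case where they are.

Things in the scene. Friction and masses are not known exactly. Their poses are not given: they have to be found in the camera images.
- case: grey instrument case lying flat, fixed, 170 (its x) x 340 (its y) x 70 mm high; origin at the centre of its underside on the bench, z up, its -x side (with a black carrying handle) towards the robot. On its top face: three thumbwheels in a row along y at y = +83 (left), +45 (middle) and +7 mm (right), and the latch at y = -85 mm
- at_left (a point): nominal top of the left wheel (case frame 0, 83, 85 mm), a point of the case, axes as the case. The block that carries the wheels floats in the case: the true tops lie up to 6 mm above or below this height and 1 mm off sideways, anew each time, not measured: find them by touch. Each wheel is sprung: it yields downwards from about 2 N at 6 N per mm, 4 mm at most, and comes back
- at_middle (a point): nominal top of the middle thumbwheel (case frame 0, 45, 85 mm); same uncertainty as the left one
- at_right (a point): nominal top of the right thumbwheel (case frame 0, 7, 85 mm); same uncertainty as the left one
- wheel_left (a joint): left thumbwheel, rad: black, radius 26 mm, 24 mm wide, axle along the case's y, about 15 mm of it out of the case's top. Numbers 0 to 5 as white pips (0 blank); N is on top at 0.6*N. Grows as its top moves along case +x (away from robot); stops -0.25, 3.25. Must come to 4 (2.4); starts 0.7 to 1.7. Takes 4 N along the rim to turn (press about 9 N, else slips); stays
- wheel_middle (a joint): middle thumbwheel, rad: black, radius 26 mm, 24 mm wide, axle along the case's y, about 15 mm of it out of the case's top. Numbers 0 to 5 as white pips (0 blank); N is on top at 0.6*N. Grows as its top moves along case +x (away from robot); stops -0.25, 3.25. Stands at 2 (1.2), must stay. Takes 4 N along the rim to turn (press about 9 N, else slips); stays
- wheel_right (a joint): right thumbwheel, rad: black, radius 26 mm, 24 mm wide, axle along the case's y, about 15 mm of it out of the case's top. Numbers 0 to 5 as white pips (0 blank); N is on top at 0.6*N. Grows as its top moves along case +x (away from robot); stops -0.25, 3.25. Must come to 1 (0.6); starts 1.3 to 2.3. Takes 4 N along the rim to turn (press about 9 N, else slips); stays
- latch (a joint): travel of the steel latch in m: 0 shut, 0.032 fully open (stop); it grows as the latch moves along the case's -x (towards the robot); friction about 4 N, stays where it is left
- latch_tab (a point): centre of the latch's upright steel tab (moves with it), axes as the case: the tab is 14 mm (x) x 18 mm (y) x 18 mm high and stands on a 4 mm thick plate of 36 x 24 mm; this point is 84 mm above the bench, 14 mm above the case's top face, the tab's top 9 mm higher
- mount_a: bystander, leave alone: black resin specimen mount, a disc 30 mm across, 20 mm high, on the case's far right corner; origin at the centre of its underside
- mount_b: bystander, leave alone: grey resin specimen mount, 30 mm across, 22 mm high, standing on the bench left of the case; origin at the centre of its underside
- bottle: bystander, leave alone: white bottle, 52 mm across, 120 mm high, left of the case; origin at the centre of its underside
- driver: bystander, leave alone: screwdriver, 160 mm long, lying right of the case; origin on the bench at its middle
- objective: bystander, leave alone: microscope objective, 26 mm across, 42 mm high, standing right of the case; origin at the centre of its underside
- slidebox: bystander, leave alone: cardboard box 85 x 35 x 30 mm beyond the case; origin at the centre of its underside
- dish: bystander, leave alone: shallow glass dish, 90 mm across, 16 mm high, beyond the case to the right; origin at the centre of its underside

How it is judged:
On the way, in this order (a step that is already met when the one before it is completed fails the run):
1. the code 4-2-1 stands on the wheels (value of joint wheel_left between 2.25 and 2.55 rad and value of joint wheel_middle between 1.05 and 1.35 rad and value of joint wheel_right between 0.45 and 0.75 rad), for 0.2 s.
2. the latch is slid fully open (value of joint latch above 0.028 m), for 0.2 s.
At the end, for the whole second after the job is handed in: the wheels stand at 4-2-1 (each within 0.15 rad of its number, at rest) and the latch is open by 28 mm or more of its 32 mm (all of step 1 and value of joint latch above 0.028 m and velocity of joint wheel_left between -0.05 and 0.05 rad/s and velocity of joint wheel_right between -0.05 and 0.05 rad/s); the robot touches nothing.
It fails at once if a wheel is pressed with more than 18 N (contact force between anything else and wheel_left above 18 N or contact force between anything else and wheel_middle above 18 N or contact force between anything else and wheel_right above 18 N).
It fails at once if the middle wheel is rolled off its number (more than 0.15 rad) (not (value of joint wheel_middle between 1.05 and 1.35 rad)).
It fails at once if the latch is moved (more than 6 mm) while the code does not stand (value of joint latch above 0.006 m and not (value of joint wheel_left between 2.2 and 2.6 rad and value of joint wheel_middle between 1 and 1.4 rad and value of joint wheel_right between 0.4 and 0.8 rad)).
It fails at once if a thing standing around or on the case is moved by more than 20 mm (distance of any of mount_a, mount_b, bottle, driver, objective, slidebox, dish from where it was at the start of the episode above 0.02 m).
It also fails if it takes over 61 s, if anything falls off the work surface, if the arm or the gripper's body presses on something with over 40 N, if the wrist force passes 120 N, or if a joint passes its speed limit or range.

ROBOT

A 7-joint arm with a two-finger parallel gripper is mounted at the origin on the work surface. World frame = base frame: x ahead of the robot, y to its left, z up, the work surface at z = 0. Lengths are in m, angles in rad, forces in N, time in s.
With the tool pointing down it reaches from about 0.425 to 0.95 m from the base axis. Payload 4.7 kg.
Tool frame: the origin (TCP) lies midway between the tips of the shut fingers; the grasp point (between the pads) lies 19 mm behind it; z points along the fingers, y is the line along which they close (so a half turn about z gives the same grasp; the last joint's range is limited). The gripper opens to 85 mm and grips with 20 to 120 N. Pads are 22 mm wide; open, the fingers measure 114 mm over their backs; the gripper's body (76 mm by 85 mm) begins 54 mm behind the grasp point. The pads swing forward as they close: fully open they stand 13 mm farther back than shut.
Start: joints at [-1.306, 0.469, -0.049, 1.532, 0.024, 1.141, -0.082], TCP at [0.195, 0.646, 0.231] pointing down, gripper open.
Joint ranges: [-2.59, 2.59], [-0.33, 1.99], [-1.39, 1.29], [0.1, 2.45], [-1.04, 4.18], [0.21, 1.99], [-2.66, 2.66]. Speed limits (rad/s): [2.57, 2.57, 3.14, 3.14, 3.14, 3.14, 3.14].

INTERFACE

Orientations are given as a unit quaternion [w, x, y, z].
In Python, from bench import env, cams gives the robot as it stands.
- The arm moves only by the shell command python3 -m crank 'ROWS' [FORCE]. ROWS is JSON, one flat list of numbers, 7 for each row, row after row: the finger opening in mm, from 0 to 85.4, then the shift along the world's x, y, z in mm, then the turn, a rotation vector about the world's x, y, z in degrees. In form: [gripper, dx, dy, dz, rx, ry, rz, gripper, dx, dy, dz, rx, ry, rz, ...]. A call has 1 to 10 rows; each row is the pose to reach, as a shift and turn from the pose commanded when the call began; what a row does not reach only later rows make up. A row lasts 1/12 s, in which the tool goes at most 41.7 mm and 7.16 degrees, less where a joint would pass 70% of its speed; a pose out of reach is approached as far as the arm can. A call with a gripper value outside its range is refused whole. The fingers move at their own pace and stop on an object; FORCE is the grip in N (left out, the last holds). Time passes only in rows, so rows that repeat a pose let the fingers close. It gives the time, the measured TCP pose, the force, the opening and the grip force at its end, in the units of the state.
- env.read_state(): the state, without advancing time (a new reading comes with each control period).
- cams.read_camera(name): name is "side" or "top" or "wrist"; returns the picture (480x640x3 uint8, blue, green, red); there is no depth.
- cams.camera_info(name): a dict with "camera_matrix" (3x3 intrinsics, pixels), "R" (3x3) and "t" (3): a world point X has camera coordinates R X + t. Camera axes: x right, y down, z forward; pixel columns grow to the right and rows downward; lengths in m; the calibration is good to about 2 mm. A picture is of the moment at which its call begins: read the wrist's pose just before it. camera_info takes no time and is no camera call; for the wrist camera it gives the pose at the moment of the call.
- env.hand_in(): hands the job in; it is judged then, once.
The state is a dict: "t": time; "qpos": joint angles; "joint_velocities": joint speeds; "joint_torque": joint torques, N m; "position": TCP position; "orientation": TCP orientation; "ft_force": force on the tool from outside, world axes, zero at the start; "moment": the same for the moment, N m; "finger_gap": finger opening in m; "finger_force": force on a finger pad.
Only numpy, scipy, OpenCV 4.12 (cv2) and the standard library are available. Lean on these libraries where they do the work, as an engineer would, in place of code of your own. Each camera call takes 0.05 s, during which the arm holds its last target. There are 200 camera calls.

## Working session

There is one attempt and no reset: what is moved stays moved. The work goes in short steps, Python scripts to look and compute and a shell command to move; the robot and the scene stay as the last step left them, time stands still between calls to the robot, and variables do not carry over. Pictures are saved under pics/ and viewed, at most 10 in all, crops included, and the job is handed in when it is done.

```bash
mkdir -p pics; ls; python3 - <<'E'
from bench import env,cams
import cv2
s=env.read_state();print(s)
for n in("top","side"):
    cv2.imwrite(f"pics/{n}0.png",cams.read_camera(n));i=cams.camera_info(n);print(n,i)
E
```

```text
pics
{'t': 0.0, 'qpos': array([-1.30587889,  0.4694555 , -0.04861075,  1.5337169 ,  0.024061  ,
        1.14098035, -0.08227137]), 'joint_velocities': array([ 0.00074792, -0.00029314, -0.00142249, -0.0001419 ,  0.00010124,
        0.00051877, -0.0004633 ]), 'joint_torque': array([-4.51092255e-04, -5.10296774e+01, -4.68535989e-02, -2.37714797e+01,
        1.06122752e-02,  7.41477212e-03, -3.61892916e-06]), 'position': array([0.19528445, 0.6455149 , 0.23024225]), 'orientation': array([-1.29708044e-04,  1.46351805e-01,  9.89232113e-01, -9.79674288e-04]), 'ft_force': array([ 0.13701473, -0.19195294,  0.20012108]), 'moment': array([-0.06251625,  0.00525555,  0.01349562]), 'finger_force': 0.0, 'finger_gap': 0.08481228836729886}
top {'camera_matrix': array([[579.11828695,   0.        , 313.99492115],
       [  0.        , 579.11828695, 232.38434604],
       [  0.        ,   0.        ,   1.        ]]), 'R': array([[-0.12128652, -0.9926154 ,  0.00206139],
       [-0.96666884,  0.11764389, -0.22740111],
       [ 0.22547934, -0.02957337, -0.973799  ]]), 't': array([0.10125956, 0.63602274, 0.91276878])}
side {'camera_matrix': array([[599.89041961,   0.        , 313.78228007],
       [  0.        , 599.89041961, 225.16756166],
       [  0.        ,   0.        ,   1.        ]]), 'R': array([[ 0.75949477, -0.65024721, -0.01860836],
       [-0.36930877, -0.40745428, -0.83521976],
       [ 0.53551726,  0.64121726, -0.54960139]]), 't': array([-0.45191258,  0.32064162,  0.6333619 ])}
```

View pics/top0.png

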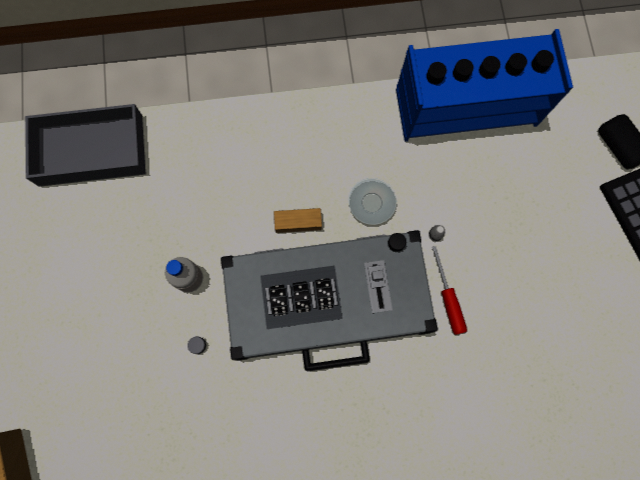

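View pics/side0.png

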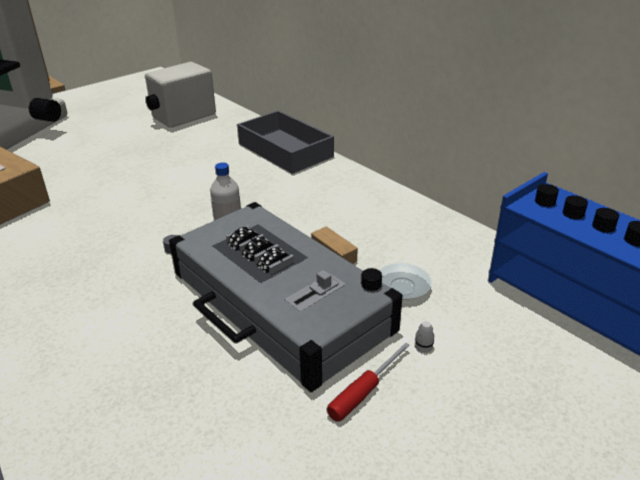

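Top view: the case's top corners are at about (222,258), (417,234), (435,324) and (232,350), with the wheels at about (278,299), (302,297) and (325,293) and the latch tab at (377,275). Side view: top corners at about (254,206), (176,240), (312,346) and (397,293).

```bash
cat >h.py <<'E'
import numpy as np,cv2
from bench import env,cams
from scipy.optimize import least_squares
def proj(n,X,i=None):
    i=i or cams.camera_info(n);p=(np.asarray(X)@i["R"].T+i["t"])@i["camera_matrix"].T
    return p[:,:2]/p[:,2:]
def w(p,X):
    c,s=np.cos(p[2]),np.sin(p[2]);X=np.asarray(X,float)
    return X@np.array([[c,s,0],[-s,c,0],[0,0,1]])+[p[0],p[1],0]
C=np.array([[85,170,70],[85,-170,70],[-85,-170,70],[-85,170,70]])/1e3
E
python3 - <<'E'
from h import *
T=[[222,258],[417,234],[435,324],[232,350]];S=[[254,206],[397,293],[312,346],[176,240]]
f=lambda p:np.r_[(proj("top",w(p,C))-T).ravel(),(proj("side",w(p,C))-S).ravel()]
r=least_squares(f,[.6,0,0]);print(r.x,np.degrees(r.x[2]),r.fun.round(1))
for n in("at_left",.083,.085),("mid",.045,.085),("right",.007,.085):
    q=w(r.x,[[0,n[1],n[2]]]);print(n,q,proj("top",q),proj("side",q))
a=w(r.x,[[0,-.085,.084]]);print(a,proj("top",a))
from scipy.spatial.transform import Rotation as R
s=env.read_state();o=s["orientation"];print(R.from_quat(o[[1,2,3,0]]).as_matrix().round(3))
I=cams.camera_info("wrist");print(I, -I["R"].T@I["t"])
im=cams.read_camera("top");cv2.imwrite("pics/c1.png",cv2.resize(im[240:350,210:445],None,fx=3.4,fy=3.4,interpolation=cv2.INTER_CUBIC))
E
```

```text
[0.54227982 0.01549617 0.01204567] 0.6901659871031526 [-2.3 -3.4  0.7 -5.3  0.6  4.3 -2.2  6.4  2.8 -6.4  6.4 -1.4 -0.8  5.4
 -4.8 -3. ]
('at_left', 0.083, 0.085) [[0.54128006 0.09849015 0.085     ]] [[276.17861844 296.4763136 ]] [[245.83135093 231.30793623]]
('mid', 0.045, 0.085) [[0.54173778 0.0604929  0.085     ]] [[299.17696035 293.39997835]] [[260.45812302 241.50326752]]
('right', 0.007, 0.085) [[0.54219551 0.02249566 0.085     ]] [[322.11599699 290.33157598]] [[275.87641059 252.25031059]]
[[ 0.54330368 -0.06949767  0.084     ]] [[377.34253286 283.02178139]]
[[-0.957  0.29  -0.   ]
 [ 0.29   0.957 -0.002]
 [-0.    -0.002 -1.   ]]
{'camera_matrix': array([[371.52452873,   0.        , 318.39883077],
       [  0.        , 371.52452873, 240.23082374],
       [  0.        ,   0.        ,   1.        ]]), 'R': array([[ 0.28943717,  0.95719376, -0.00249411],
       [ 0.9057532 , -0.27303795,  0.32413179],
       [ 0.30957594, -0.09607484, -0.94600865]]), 't': array([-0.67397882, -0.04361009,  0.38226988])} [0.11623294 0.66994764 0.37408505]
```

View pics/c1.png

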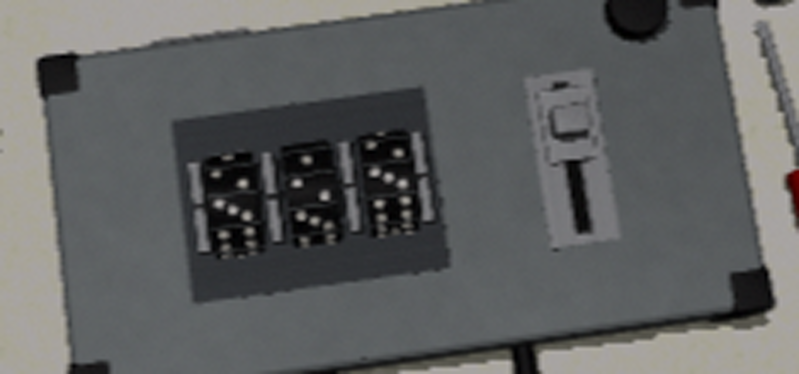

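```bash
python3 -m crank '[0,335,-606,0,0,0,17.5,0,335,-606,0,0,0,17.5,0,335,-606,0,0,0,17.5,0,335,-606,0,0,0,17.5,0,335,-606,0,0,0,17.5,0,335,-606,0,0,0,17.5,0,335,-606,0,0,0,17.5,0,335,-606,0,0,0,17.5,0,335,-606,0,0,0,17.5,0,335,-606,0,0,0,17.5]' 20
python3 - <<'E'
from h import *
print(env.read_state()["position"]-np.array([.53,.04,.23]))
E
```

```text
t: 0.98
position: [0.3975, 0.2794, 0.2314]
orientation: [0.0, -0.006, 1.0, 0.0]
ft_force: [2.0, 0.1, -0.5]
finger_gap: 0.0001
finger_force: 0.0
[-0.13253605  0.23937711  0.00136899]
```

```bash
python3 -m crank '[0,130,-238,0,0,0,0,0,130,-238,0,0,0,0,0,130,-238,0,0,0,0,0,130,-238,0,0,0,0,0,130,-238,0,0,0,0,0,130,-238,0,0,0,0,0,130,-238,0,0,0,0,0,130,-238,0,0,0,0,0,130,-238,0,0,0,0]'
python3 - <<'E'
from h import *
i=cams.camera_info("wrist");im=cams.read_camera("wrist");cv2.imwrite("pics/w1.png",im);np.savez("w1.npz",**i);print(env.read_state()["position"],i["R"].round(3))
E
```

```text
t: 1.73
position: [0.5271, 0.0421, 0.231]
orientation: [-0.0, -0.004, 1.0, -0.0]
ft_force: [0.2, 0.3, -0.1]
finger_gap: 0.0001
finger_force: 0.0
[0.52662674 0.0437454  0.23096268] [[-0.008  1.    -0.001]
 [ 0.946  0.008  0.323]
 [ 0.323  0.002 -0.946]]
```

View pics/w1.png

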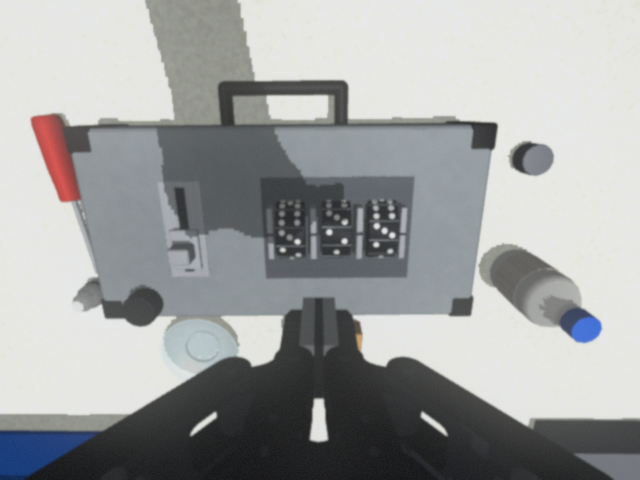

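The wrist view shows the case's top corners at (63,126), (497,124), (473,314) and (104,317), with the right, middle and left wheels at columns 290, 337 and 382, row about 228. The latch tab is near (180,248). I'll fit the pose and unroll the wheel surfaces.

```bash
python3 - <<'E'
from h import *
i=dict(np.load("w1.npz"));im=cv2.imread("pics/w1.png")
P=[[473,314],[104,317],[63,126],[497,124]];T=[[221,256],[419,232],[437,330],[232,357]]
for nm,f in(("w",lambda p:(proj("",w(p,C),i)-P).ravel()),("t",lambda p:(proj("top",w(p,C))-T).ravel())):
    r=least_squares(f,[.54,0.015,0]);print(nm,r.x,r.fun.round(1))
    if nm=="w":p=r.x
np.save("p.npy",p)
for n,y in zip("LMR",(.083,.045,.007)):print(n,w(p,[[0,y,.085]]).round(4),proj("",w(p,[[0,y,.085]]),i).round(1))
l=w(p,[[0,-.085,.093]]);print(l.round(4),proj("",l,i))
ph=np.linspace(1.3,-1.3,521);out=[]
for y in(.007,.045,.083):
    Y=np.linspace(y-.014,y+.014,160);A,B=np.meshgrid(ph,Y,indexing="ij")
    X=np.stack([.026*np.sin(A),B,.059+.026*np.cos(A)],-1).reshape(-1,3)
    uv=proj("",w(p,X),i).reshape(521,160,2).astype(np.float32)
    o=cv2.remap(im,uv[...,0],uv[...,1],cv2.INTER_CUBIC);o[260,:]=(0,0,255)
    for k in(-1,-.5,.5,1):o[int(260-200*k),:20]=(0,255,0)
    out+=[o,np.full((521,8,3),255,np.uint8)]
cv2.imwrite("pics/u1.png",np.hstack(out+[cv2.resize(im[185:275,255:415],None,fx=1.7,fy=1.7)[:521] if 0 else np.zeros((521,1,3),np.uint8)]))
E
```

```text
w [0.53808856 0.01258631 0.01592299] [-2.7  0.5  1.4 -0.2  0.7  0.3  0.4 -1.1]
t [0.5391584  0.01328463 0.00738867] [ 0.4 -0.2  0.5 -1.3  0.1  0.5 -1.   0.8]
L [[0.5368 0.0956 0.085 ]] [[383.9 233. ]]
M [[0.5374 0.0576 0.085 ]] [[337.5 233.3]]
R [[0.538  0.0196 0.085 ]] [[291.1 233.7]]
[[ 0.5394 -0.0724  0.093 ]] [[175.42631226 237.53087686]]
```

View pics/u1.png

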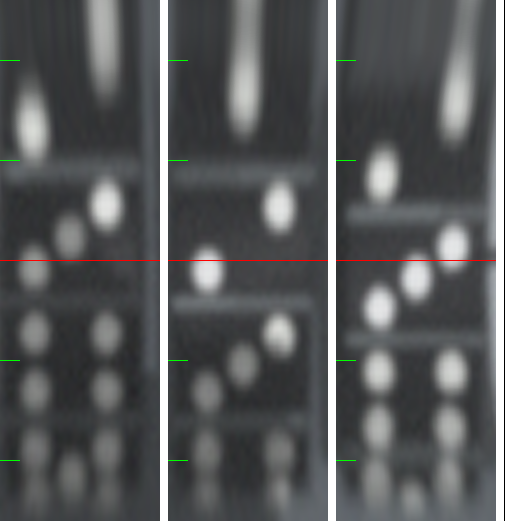

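Taking the middle wheel's 2 as the reference, the unrolled view gives about 1.61 rad on the left wheel (needs +0.79) and about 1.82 on the right (needs -1.22). I'm moving above the left wheel, then touching down in small gated steps.

```bash
cat >c.py <<'E'
import sys
from bench import env
s=env.read_state();p=s["position"]*1e3;f=s["ft_force"]
print("  t%.2f p %.1f %.1f %.1f f %.1f %.1f %.1f m"%(s["t"],*p,*f),s["moment"].round(2))
sys.exit(1 if len(sys.argv)>1 and f[2]>float(sys.argv[1]) else 0)
E
M="python3 -m crank"
$M '[0,7,52,0,0,0,0.3, 0,7,52,-35,0,0,0.3, 0,7,52,-70,0,0,0.3, 0,7,52,-105,0,0,0.3, 0,7,52,-125,0,0,0.3, 0,7,52,-134,0,0,0.3, 0,7,52,-134,0,0,0.3, 0,7,52,-134,0,0,0.3]' >o; python3 c.py 2||exit
$M '[0,0,0,-1.5,0,0,0,0,0,0,-1.5,0,0,0]'>o; python3 c.py 2||exit
$M '[0,0,0,-1.5,0,0,0,0,0,0,-1.5,0,0,0]'>o; python3 c.py 2||exit
$M '[0,0,0,-1.5,0,0,0,0,0,0,-1.5,0,0,0]'>o; python3 c.py 2||exit
$M '[0,0,0,-1.5,0,0,0,0,0,0,-1.5,0,0,0]'>o; python3 c.py 2||exit
$M '[0,0,0,-1.5,0,0,0,0,0,0,-1.5,0,0,0]'>o; python3 c.py 2||exit
$M '[0,0,0,-1.5,0,0,0,0,0,0,-1.5,0,0,0]'>o; python3 c.py 2||exit
$M '[0,0,0,-1.5,0,0,0,0,0,0,-1.5,0,0,0]'>o; python3 c.py 2||exit
```

```text
t2.45 p 534.2 96.5 97.9 f 0.4 -0.1 -0.4 m [-0.02 -0.07 -0.01]
  t2.62 p 535.1 95.9 97.4 f -0.3 0.7 0.7 m [-0.01  0.02  0.02]
  t2.78 p 534.4 95.5 95.1 f -0.2 -0.0 -0.7 m [-0.03 -0.    0.01]
  t2.95 p 534.1 95.4 92.9 f -0.1 -0.3 -0.8 m [-0.    0.05  0.  ]
  t3.12 p 533.9 95.4 91.1 f -0.7 -0.3 0.2 m [-0.   -0.01  0.06]
  t3.28 p 534.1 95.4 90.0 f -0.5 0.7 4.8 m [-0.02  0.21  0.  ]
```

```bash
M="python3 -m crank"
$M '[0,0,0,0,0,0,0,0,0,0,0,0,0,0]'>o; python3 c.py
$M '[0,0,0,0,0,0,0]'>o; python3 c.py 7 ||exit
$M '[0,0,0,-0.7,0,0,0,0,0,0,-0.7,0,0,0]'>o; python3 c.py 8.5||exit
$M '[0,0,0,-0.5,0,0,0,0,0,0,-0.5,0,0,0]'>o; python3 c.py 8.5||exit
```

```text
t3.45 p 534.1 95.5 90.1 f -0.8 -0.1 3.5 m [-0.02  0.13  0.01]
  t3.53 p 534.2 95.5 90.1 f -1.3 -0.5 4.1 m [0.01 0.17 0.04]
  t3.70 p 534.1 95.5 89.5 f -2.3 -1.0 6.4 m [-0.07  0.38  0.01]
  t3.87 p 534.2 95.5 89.2 f -2.3 -0.5 7.8 m [-0.14  0.47  0.02]
```

```bash
M="python3 -m crank"
$M '[0,1,0,-0.2,0,0,0,0,2,0,-0.2,0,0,0]'>o; python3 c.py 12||exit
$M '[0,1,0,0,0,0,0,0,2,0,0,0,0,0]'>o; python3 c.py 12||exit
$M '[0,1,0,0,0,0,0,0,2,0,0,0,0,0]'>o; python3 c.py 12||exit
```

```text
t4.03 p 535.2 95.5 88.9 f -4.3 0.2 10.3 m [-0.11  0.95 -0.02]
  t4.20 p 537.2 95.5 89.0 f -5.2 -0.3 9.5 m [-0.05  0.99 -0.03]
  t4.37 p 539.2 95.6 89.0 f -4.7 -1.2 8.7 m [-0.04  1.01 -0.04]
```

```bash
M="python3 -m crank"
$M '[0,1,0,0,0,0,0,0,2,0,0,0,0,0]'>o; python3 c.py 12||exit
$M '[0,1,0,-0.1,0,0,0,0,2,0,-0.1,0,0,0]'>o; python3 c.py 12||exit
$M '[0,1,0,0,0,0,0,0,2,0,0,0,0,0]'>o; python3 c.py 12||exit
$M '[0,0,0,4,0,0,0,0,0,0,30,0,0,0,0,0,0,60,0,0,0,0,-10,0,80,0,0,0,0,-15,-30,100,0,0,0,0,-15,-40,120,0,0,0,0,-15,-40,120,0,0,0,0,-15,-40,120,0,0,0,0,-15,-40,120,0,0,0]'>o;python3 c.py
cat >u.py <<'E'
import sys
from h import *
n,x0,z0=sys.argv[1],float(sys.argv[2]),float(sys.argv[3])
i=cams.camera_info("wrist");im=cams.read_camera("wrist");p=np.load("p.npy")
ph=np.linspace(1.3,-1.3,521);out=[]
for y in(.007,.045,.083):
    Y=np.linspace(y-.014,y+.014,160);A,B=np.meshgrid(ph,Y,indexing="ij")
    X=np.stack([x0+.026*np.sin(A),B,z0-.026+.026*np.cos(A)],-1).reshape(-1,3)
    uv=proj("",w(p,X),i).reshape(521,160,2).astype(np.float32)
    o=cv2.remap(im,uv[...,0],uv[...,1],cv2.INTER_CUBIC);o[260,:]=(0,0,255)
    for k in(-1,-.5,.5,1):o[int(260-200*k),:20]=(0,255,0)
    out+=[o,np.full((521,8,3),255,np.uint8)]
cv2.imwrite(f"pics/{n}.png",np.hstack(out))
E
python3 u.py u2 0.0012 0.0905
```

```text
t4.53 p 541.1 95.6 88.9 f -4.4 -0.1 10.0 m [-0.07  1.    0.11]
  t4.70 p 543.2 95.6 88.9 f -5.2 0.2 9.7 m [-0.08  1.    0.04]
  t4.87 p 545.3 95.6 88.9 f -3.0 -0.8 8.8 m [0.03 0.9  0.05]
  t5.62 p 530.5 56.2 207.4 f -0.2 0.5 0.3 m [ 0.   -0.   -0.04]
```

View pics/u2.png

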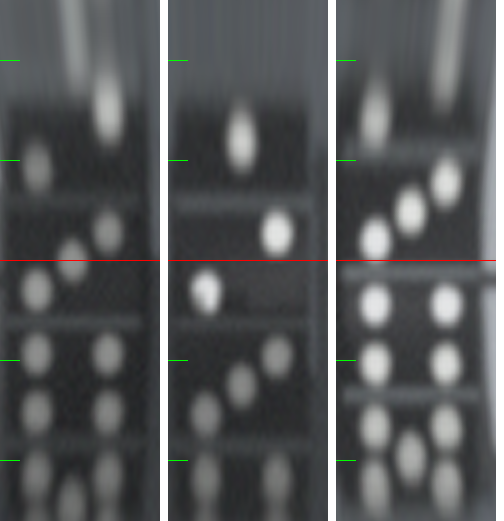

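The left wheel turned 0.44 rad over 11.1 mm without slipping. It stands at about 2.045, so 9.1 mm more is needed. The middle wheel is unchanged and the right reads about 1.8.

```bash
M="python3 -m crank"
$M '[0,4,39,-30,0,0,0, 0,4,39,-65,0,0,0, 0,4,39,-95,0,0,0, 0,4,39,-108,0,0,0, 0,4,39,-114,0,0,0, 0,4,39,-114,0,0,0, 0,4,39,-114,0,0,0]'>o; python3 c.py 2||exit
$M '[0,0,0,-1,0,0,0,0,0,0,-1,0,0,0]'>o; python3 c.py 3||exit
$M '[0,0,0,-1,0,0,0,0,0,0,-1,0,0,0]'>o; python3 c.py 3||exit
$M '[0,0,0,-1,0,0,0,0,0,0,-1,0,0,0]'>o; python3 c.py 3||exit
$M '[0,0,0,-1,0,0,0,0,0,0,-1,0,0,0]'>o; python3 c.py 3||exit
```

```text
t6.25 p 535.3 94.8 94.2 f 0.7 -0.3 0.3 m [0.04 0.04 0.02]
  t6.42 p 535.9 94.6 94.4 f -1.0 -0.1 -0.5 m [ 0.   -0.05 -0.02]
  t6.58 p 535.4 94.5 93.0 f -0.0 -0.6 -0.2 m [-0.05 -0.03  0.01]
  t6.75 p 535.0 94.4 91.5 f -0.9 0.7 -0.7 m [ 0.02  0.04 -0.04]
  t6.92 p 535.2 94.4 90.4 f -0.6 -0.1 2.2 m [-0.07  0.03  0.03]
```

```bash
M="python3 -m crank"
$M '[0,-1,0.5,-0.7,0,0,0,0,-1,0.5,-0.7,0,0,0]'>o; python3 c.py 7||exit
$M '[0,0,0,-0.6,0,0,0,0,0,0,-0.6,0,0,0]'>o; python3 c.py 8.5||exit
$M '[0,0,0,-0.3,0,0,0,0,0,0,-0.3,0,0,0]'>o; python3 c.py 8.5||exit
```

```text
t7.08 p 535.1 94.6 90.2 f 1.1 -0.3 2.6 m [-0.32 -0.36  0.01]
  t7.25 p 535.0 94.6 89.7 f 1.7 -1.7 4.8 m [-0.39 -0.35 -0.02]
  t7.42 p 535.1 94.6 89.6 f 0.2 -1.2 6.7 m [-0.41 -0.29 -0.  ]
```

```bash
M="python3 -m crank"
$M '[0,0.5,0,-0.5,0,0,0,0,1,0,-0.5,0,0,0]'>o; python3 c.py 12||exit
$M '[0,1,0,-0.1,0,0,0,0,2,0,-0.1,0,0,0]'>o; python3 c.py 12||exit
$M '[0,1,0,0,0,0,0,0,2,0,0,0,0,0]'>o; python3 c.py 12||exit
$M '[0,1,0,0,0,0,0,0,2,0,0,0,0,0]'>o; python3 c.py 12||exit
$M '[0,1,0,0,0,0,0,0,2,0,0,0,0,0]'>o; python3 c.py 12||exit
```

```text
t7.58 p 535.2 94.6 89.0 f -0.9 -3.2 8.2 m [-0.41  0.39 -0.  ]
  t7.75 p 535.7 94.6 88.7 f -3.8 -2.2 10.9 m [-0.45  0.92 -0.01]
  t7.92 p 537.5 94.6 88.7 f -4.2 -1.4 10.7 m [-0.4   0.96 -0.05]
  t8.08 p 539.5 94.6 88.7 f -4.4 -1.0 11.2 m [-0.36  1.02  0.05]
  t8.25 p 541.5 94.7 88.7 f -4.5 -1.7 10.3 m [-0.35  1.01 -0.  ]
```

```bash
M="python3 -m crank"
$M '[0,1.5,0,0,0,0,0,0,2.7,0,0,0,0,0]'>o; python3 c.py 12||exit
$M '[0,0,0,0,0,0,0,0,0,0,0,0,0,0]'>o; python3 c.py
```

```text
t8.42 p 544.2 94.8 88.7 f -3.9 -2.1 10.9 m [-0.37  0.93  0.01]
  t8.58 p 544.6 94.7 88.7 f -3.1 -0.8 9.7 m [-0.31  0.85 -0.01]
```

```bash
M="python3 -m crank"
$M '[0,0,0,10,0,0,0, 0,0,0,30,0,0,0, 0,1,-35,30,0,0,0, 0,1.5,-70,30,0,0,0, 0,1.5,-75,20,0,0,0, 0,1.5,-75,9,0,0,0, 0,1.5,-75,6,0,0,0, 0,1.5,-75,6,0,0,0, 0,1.5,-75,6,0,0,0, 0,1.5,-75,6,0,0,0]'>o; python3 c.py 2||exit
$M '[0,0,0,-1,0,0,0,0,0,0,-1,0,0,0]'>o; python3 c.py 3||exit
$M '[0,0,0,-1,0,0,0,0,0,0,-1,0,0,0]'>o; python3 c.py 3||exit
$M '[0,0,0,-1,0,0,0,0,0,0,-1,0,0,0]'>o; python3 c.py 3||exit
$M '[0,0,0,-1,0,0,0,0,0,0,-1,0,0,0]'>o; python3 c.py 3||exit
```

```text
t9.42 p 547.3 21.5 94.1 f 1.2 -0.1 0.4 m [ 0.   -0.06 -0.03]
  t9.58 p 547.4 20.6 93.3 f -0.2 0.2 -0.6 m [ 0.02 -0.03 -0.03]
  t9.75 p 547.2 20.1 92.1 f 0.4 -0.6 -0.3 m [-0.01 -0.03  0.01]
  t9.92 p 547.1 19.9 91.0 f 0.2 0.8 -0.5 m [-0.01 -0.02 -0.03]
  t10.08 p 547.3 20.0 90.3 f -0.8 0.5 2.6 m [-0.03  0.09 -0.01]
```

```bash
M="python3 -m crank"
$M '[0,0,0,-0.7,0,0,0,0,0,0,-0.7,0,0,0]'>o; python3 c.py 8.5||exit
$M '[0,-0.5,0,-0.8,0,0,0,0,-1,0,-0.8,0,0,0]'>o; python3 c.py 12||exit
$M '[0,-1,0,-0.2,0,0,0,0,-2,0,-0.2,0,0,0]'>o; python3 c.py 12||exit
$M '[0,-1,0,0,0,0,0,0,-2,0,0,0,0,0]'>o; python3 c.py 12||exit
```

```text
t10.25 p 547.4 19.9 89.8 f -0.9 0.4 5.5 m [ 0.    0.25 -0.03]
  t10.42 p 547.3 19.9 89.4 f 0.7 0.3 5.8 m [-0.08 -0.03 -0.01]
  t10.58 p 547.1 20.0 89.8 f 4.1 -0.2 5.0 m [-0.05 -0.82 -0.01]
  t10.75 p 544.9 20.0 89.7 f 3.7 -1.5 5.9 m [-0.03 -0.87  0.04]
```

```bash
M="python3 -m crank"
$M '[0,-0.5,0,-0.7,0,0,0,0,-1,0,-0.7,0,0,0]'>o; python3 c.py 12||exit
$M '[0,-1,0,-0.2,0,0,0,0,-2,0,-0.2,0,0,0]'>o; python3 c.py 12||exit
$M '[0,-1,0,0,0,0,0,0,-2,0,0,0,0,0]'>o; python3 c.py 12||exit
$M '[0,-1,0,0,0,0,0,0,-2,0,0,0,0,0]'>o; python3 c.py 12||exit
$M '[0,-1,0,0,0,0,0,0,-2,0,0,0,0,0]'>o; python3 c.py 12||exit
```

```text
t10.92 p 544.0 20.0 89.2 f 4.0 -0.3 9.7 m [-0.07 -0.89 -0.05]
  t11.08 p 542.2 20.0 89.2 f 4.1 -0.8 9.3 m [-0.03 -0.93  0.  ]
  t11.25 p 540.1 19.9 89.2 f 3.7 -0.8 8.7 m [-0.1  -0.87  0.02]
  t11.42 p 538.2 19.9 89.2 f 3.7 -0.2 8.7 m [-0.08 -0.97 -0.05]
  t11.58 p 536.2 19.9 89.2 f 4.3 -0.5 7.4 m [-0.1  -0.95 -0.03]
```

```bash
M="python3 -m crank"
$M '[0,0,0,6,0,0,0, 0,5,0,8,0,0,0, 0,10,0,7,0,0,0, 0,10,0,5,0,0,0, 0,10,0,3.5,0,0,0, 0,10,0,2.5,0,0,0, 0,10,0,1.8,0,0,0, 0,10,0,1.2,0,0,0, 0,10,0,0.7,0,0,0]'>o; python3 c.py 8.5||exit
$M '[0,0,0,-0.4,0,0,0,0,0,0,-0.4,0,0,0]'>o; python3 c.py 8.5||exit
$M '[0,0,0,-0.4,0,0,0,0,0,0,-0.4,0,0,0]'>o; python3 c.py 8.5||exit
$M '[0,0,0,-0.3,0,0,0,0,0,0,-0.3,0,0,0]'>o; python3 c.py 8.5||exit
```

```text
t12.33 p 542.9 20.0 88.8 f -3.5 0.0 10.3 m [ 0.01  0.62 -0.01]
```

```bash
M="python3 -m crank"
$M '[0,-1,0,0.1,0,0,0,0,-2,0,0.1,0,0,0]'>o; python3 c.py 12||exit
$M '[0,-1,0,0,0,0,0,0,-2,0,0,0,0,0]'>o; python3 c.py 12||exit
$M '[0,-1,0,0,0,0,0,0,-2,0,0,0,0,0]'>o; python3 c.py 12||exit
$M '[0,-1,0,0,0,0,0,0,-2,0,0,0,0,0]'>o; python3 c.py 12||exit
$M '[0,-1,0,0,0,0,0,0,-2,0,0,0,0,0]'>o; python3 c.py 12||exit
```

```text
t12.50 p 542.7 20.0 89.4 f 2.6 0.6 6.4 m [-0.01 -0.4   0.02]
  t12.67 p 542.3 20.0 89.8 f 3.5 -1.0 5.5 m [-0.04 -0.92 -0.03]
  t12.83 p 540.5 20.0 89.8 f 3.6 0.2 4.2 m [-0.01 -0.91  0.03]
  t13.00 p 538.5 19.9 89.8 f 4.3 0.3 4.8 m [-0.11 -0.95  0.02]
  t13.17 p 536.5 19.9 89.8 f 4.5 -1.1 4.5 m [-0.06 -0.95 -0.06]
```

```bash
M="python3 -m crank"
$M '[0,0,0,6,0,0,0,0,0,0,40,0,0,0,0,-6,20,80,0,0,0,0,-6,36,118,0,0,0,0,-6,36,118,0,0,0,0,-6,36,118,0,0,0,0,-6,36,118,0,0,0]'>o; python3 c.py
python3 u.py u3 0.0012 0.0905
```

```text
t13.75 p 526.1 55.7 205.7 f -0.2 -0.4 -0.1 m [-0.01 -0.03 -0.02]
```

View pics/u3.png

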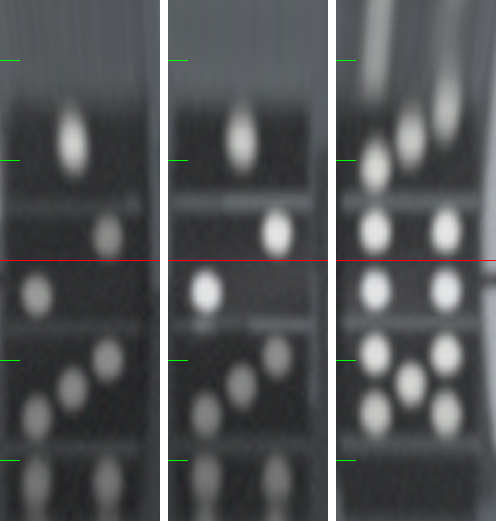

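Left reads 4, squarely on top. The middle is still 2. The right is now at 2 (about 1.19), so it needs about 15.2 mm more backwards.

```bash
M="python3 -m crank"
$M '[0,20,-36,-30,0,0,0, 0,20,-36,-65,0,0,0, 0,20,-36,-95,0,0,0, 0,20,-36,-106,0,0,0, 0,20,-36,-111,0,0,0, 0,20,-36,-111,0,0,0, 0,20,-36,-111,0,0,0, 0,20,-36,-111,0,0,0]'>o; python3 c.py 2||exit
$M '[0,0,0,-1,0,0,0,0,0,0,-1,0,0,0]'>o; python3 c.py 3||exit
$M '[0,0,0,-1,0,0,0,0,0,0,-1,0,0,0]'>o; python3 c.py 3||exit
$M '[0,0,0,-1,0,0,0,0,0,0,-1,0,0,0]'>o; python3 c.py 3||exit
$M '[0,0,0,-1,0,0,0,0,0,0,-1,0,0,0]'>o; python3 c.py 3||exit
$M '[0,0,0,-0.7,0,0,0,0,0,0,-0.7,0,0,0]'>o; python3 c.py 3||exit
```

```text
t14.47 p 548.4 20.3 96.9 f -0.9 0.4 -0.0 m [-0.   -0.05 -0.05]
  t14.63 p 547.9 20.3 95.5 f -0.1 -0.2 0.3 m [-0.04 -0.03  0.01]
  t14.80 p 547.4 20.1 93.7 f -0.5 -0.6 0.6 m [ 0.03  0.01 -0.03]
  t14.97 p 547.1 20.0 92.3 f 0.0 0.4 0.4 m [-0.01  0.03  0.01]
  t15.13 p 547.1 20.0 91.1 f 0.3 -0.2 -0.3 m [-0.02 -0.    0.01]
  t15.30 p 547.2 19.9 90.5 f -0.0 -0.8 0.4 m [-0.01  0.01  0.01]
```

```bash
M="python3 -m crank"
$M '[0,0,0,-0.8,0,0,0,0,0,0,-0.8,0,0,0]'>o; python3 c.py 8.5||exit
$M '[0,0,0,-0.8,0,0,0,0,0,0,-0.8,0,0,0]'>o; python3 c.py 11||exit
$M '[0,-0.5,0,-0.5,0,0,0,0,-1,0,-0.8,0,0,0]'>o; python3 c.py 12||exit
$M '[0,-1,0,-0.2,0,0,0,0,-2,0,-0.3,0,0,0]'>o; python3 c.py 12||exit
$M '[0,-1,0,0,0,0,0,0,-2,0,0,0,0,0]'>o; python3 c.py 12||exit
$M '[0,-1,0,0,0,0,0,0,-2,0,0,0,0,0]'>o; python3 c.py 12||exit
```

```text
t15.47 p 547.3 19.9 90.0 f -0.9 0.1 2.5 m [ 0.03  0.19 -0.07]
  t15.63 p 547.4 20.0 89.5 f -2.0 0.5 6.7 m [-0.02  0.41  0.02]
  t15.80 p 547.3 19.9 89.2 f 0.3 -0.8 7.7 m [-0.05  0.06 -0.06]
  t15.97 p 547.1 20.0 89.5 f 3.8 -0.8 6.1 m [-0.07 -0.7  -0.01]
  t16.13 p 546.3 19.9 89.8 f 4.9 -0.2 5.5 m [-0.07 -0.9  -0.05]
  t16.30 p 544.0 19.9 89.7 f 3.6 -1.1 6.0 m [-0.11 -0.87  0.04]
```

```bash
M="python3 -m crank"
$M '[0,-1,0,-0.3,0,0,0,0,-2,0,-0.6,0,0,0]'>o; python3 c.py 12||exit
$M '[0,-1,0,0,0,0,0,0,-2,0,0,0,0,0]'>o; python3 c.py 12||exit
$M '[0,-1,0,0,0,0,0,0,-2,0,0,0,0,0]'>o; python3 c.py 12||exit
$M '[0,-1,0,0,0,0,0,0,-2,0,0,0,0,0]'>o; python3 c.py 12||exit
$M '[0,-1,0,0,0,0,0,0,-2,0,0,0,0,0]'>o; python3 c.py 12||exit
```

```text
t16.47 p 542.2 19.9 89.3 f 4.3 0.1 7.3 m [-0.15 -0.91 -0.  ]
  t16.63 p 540.3 19.9 89.4 f 4.4 -0.6 7.2 m [-0.12 -0.96  0.04]
  t16.80 p 538.3 19.8 89.4 f 3.8 0.0 7.1 m [-0.14 -0.9  -0.02]
  t16.97 p 536.3 19.8 89.4 f 4.1 -0.7 7.0 m [-0.12 -0.94  0.01]
  t17.13 p 534.4 19.8 89.4 f 4.8 -0.1 6.6 m [-0.1  -0.96 -0.04]
```

```bash
M="python3 -m crank"
$M '[0,-1,0,0,0,0,0,0,-2,0,0,0,0,0,0,-2,0,0,0,0,0]'>o; python3 c.py 12||exit
$M '[0,0,0,6,0,0,0,0,0,0,40,0,0,0,0,-4,0,80,0,0,0,0,-4,-20,118,0,0,0,0,-4,-36,118,0,0,0,0,-4,-36,118,0,0,0,0,-4,-36,118,0,0,0,0,-4,-36,118,0,0,0]'>o; python3 c.py
python3 - <<'E'
from h import *
i=cams.camera_info("wrist");im=cams.read_camera("wrist");p=np.load("p.npy")
np.savez("w4.npz",**i);cv2.imwrite("pics/w4.png",im)
ph=np.linspace(1.3,-1.3,521);out=[]
for y in(.007,.045,.083):
    Y=np.linspace(y-.014,y+.014,130);A,B=np.meshgrid(ph,Y,indexing="ij")
    X=np.stack([.0012+.026*np.sin(A),B,.0645+.026*np.cos(A)],-1).reshape(-1,3)
    uv=proj("",w(p,X),i).reshape(521,130,2).astype(np.float32)
    o=cv2.remap(im,uv[...,0],uv[...,1],cv2.INTER_CUBIC);o[260,:]=(0,0,255);out.append(o)
q=w(p,[[0,-.085,.093]]);u,v=proj("",q,i)[0].astype(int);print(u,v)
c=im[v-65:v+65,u-48:u+48];print("crop origin",u-48,v-65,c.shape)
out.append(cv2.resize(c,(384,520),interpolation=cv2.INTER_CUBIC));out[-1]=np.vstack([out[-1],out[-1][-1:]])
cv2.imwrite("pics/u4.png",np.hstack(out))
E
```

```text
t17.38 p 532.1 19.8 89.4 f 4.4 -0.7 7.0 m [-0.16 -0.87 -0.04]
  t18.05 p 522.9 -15.2 204.0 f -0.2 -0.7 -0.3 m [-0.    0.01 -0.01]
240 254
crop origin 192 189 (130, 96, 3)
```

View pics/u4.png

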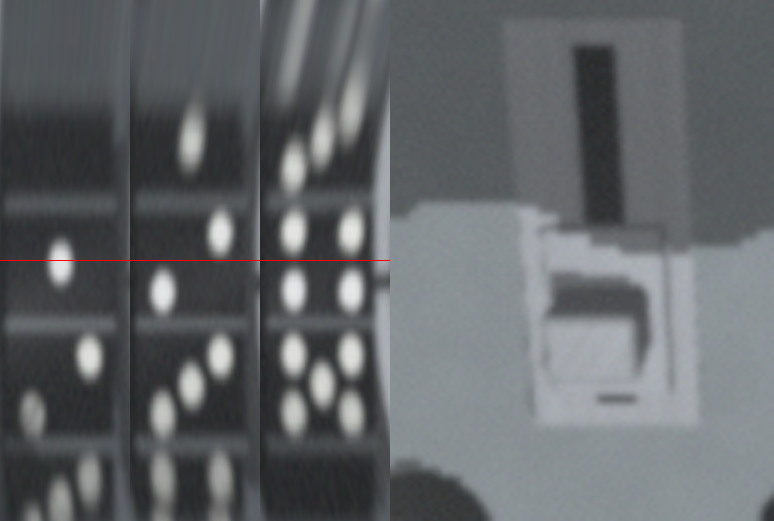

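The code reads 4-2-1 squarely. In the crop the tab's top is centred at (590,350), which is full-image pixel (242,276.5). I'm computing the push geometry and the clearance to mount_a.

```bash
python3 - <<'E'
from h import *
def back(i,uv,z):
    d=i["R"].T@np.linalg.solve(i["camera_matrix"],[*uv,1]);c=-i["R"].T@i["t"];return c+d*(z-c[2])/d[2]
p=np.load("p.npy")
def case(X):c,s=np.cos(p[2]),np.sin(p[2]);d=X[:2]-p[:2];return np.array([c*d[0]+s*d[1],-s*d[0]+c*d[1]])
i=dict(np.load("w4.npz"));a=back(i,(242,276.5),.093);print("tab",a,case(a))
for y in(317,382):print(back(i,(242,189+y/4),.093))
i=dict(np.load("w1.npz"));a=back(i,(143,303),.090);print("mountA",a,case(a));print(env.read_state()["position"])
E
```

```text
tab [ 0.55673556 -0.07203732  0.093     ] [ 0.01729722 -0.0849098 ]
[ 0.55002856 -0.07171391  0.093     ]
[ 0.56333969 -0.07235576  0.093     ]
mountA [ 0.60009838 -0.10838182  0.09      ] [ 0.06007587 -0.12194014]
[ 0.52300384 -0.0149066   0.20388311]
```

```bash
M="python3 -m crank"
$M '[0,30,-28,0,0,0,0, 0,59,-55,0,0,0,0, 0,59,-55,-35,0,0,0, 0,59,-55,-70,0,0,0, 0,59,-55,-95,0,0,0, 0,59,-55,-95,0,0,0, 0,59,-55,-95,0,0,0,0,59,-55,-95,0,0,0]'>o; python3 c.py 2||exit
$M '[0,0,0,-10,0,0,0,0,0,0,-20,0,0,0,0,0,0,-26,0,0,0,0,0,0,-28,0,0,0,0,0,0,-28,0,0,0,0,0,0,-28,0,0,0]'>o; python3 c.py 2||exit
```

```text
t18.77 p 584.0 -70.5 111.1 f 0.0 0.1 0.1 m [ 0.01  0.03 -0.02]
  t19.27 p 583.3 -71.1 82.3 f -1.2 0.4 -0.6 m [ 0.01  0.03 -0.01]
```

```bash
M="python3 -m crank"
$M '[0,-2,0,-2,0,0,0,0,-4,0,-2,0,0,0,0,-7,0,-2,0,0,0,0,-10,0,-2,0,0,0]'>o; python3 c.py
$M '[0,-3,0,0,0,0,0,0,-6,0,0,0,0,0,0,-9,0,0,0,0,0,0,-12,0,0,0,0,0]'>o; python3 c.py
$M '[0,-3,0,0,0,0,0,0,-6,0,0,0,0,0,0,-9,0,0,0,0,0,0,-12,0,0,0,0,0]'>o; python3 c.py
```

```text
t19.60 p 573.2 -71.1 80.5 f 4.0 0.5 -1.6 m [ 0.07 -0.92 -0.01]
  t19.93 p 561.8 -71.2 80.7 f 4.1 -1.2 -2.7 m [-0.2  -0.99  0.01]
  t20.27 p 549.3 -71.4 80.6 f 4.1 -2.2 -0.8 m [-0.33 -0.95  0.04]
```

Sliding freely at about 4 N, so I'm continuing gently to the stop.

```bash
M="python3 -m crank"
$M '[0,-2,0,0,0,0,0,0,-4,0,0,0,0,0,0,-4,0,0,0,0,0]'>o; python3 c.py
$M '[0,-1.5,0,0,0,0,0,0,-1.5,0,0,0,0,0]'>o; python3 c.py; [ $(python3 -c "from bench import env;print(int(env.read_state()['ft_force'][0]>8))") = 1 ] && exit
$M '[0,-1.5,0,0,0,0,0,0,-1.5,0,0,0,0,0]'>o; python3 c.py; [ $(python3 -c "from bench import env;print(int(env.read_state()['ft_force'][0]>8))") = 1 ] && exit
$M '[0,-1.5,0,0,0,0,0,0,-1.5,0,0,0,0,0]'>o; python3 c.py; [ $(python3 -c "from bench import env;print(int(env.read_state()['ft_force'][0]>8))") = 1 ] && exit
$M '[0,-1.5,0,0,0,0,0,0,-1.5,0,0,0,0,0]'>o; python3 c.py
```

```text
t20.52 p 544.8 -71.4 80.6 f 2.7 -2.2 0.7 m [-0.47 -0.59 -0.06]
  t20.68 p 543.7 -71.4 80.5 f 3.6 -2.2 1.5 m [-0.53 -0.75  0.01]
  t20.85 p 542.3 -71.3 80.5 f 3.3 -3.0 1.3 m [-0.59 -0.78  0.03]
  t21.02 p 541.5 -71.3 80.5 f 4.9 -4.4 0.6 m [-0.67 -1.08  0.05]
  t21.18 p 541.5 -71.3 80.7 f 8.3 -2.4 -3.0 m [-0.64 -1.8   0.04]
```

```bash
M="python3 -m crank"
$M '[0,4,0,0,0,0,0,0,8,0,0,0,0,0,0,8,0,20,0,0,0,0,8,0,60,0,0,0,0,-10,40,100,0,0,0,0,-15,80,125,0,0,0,0,-15,80,125,0,0,0,0,-15,80,125,0,0,0,0,-15,80,125,0,0,0]'>o; python3 c.py
python3 - <<'E'
from h import *
im=cams.read_camera("wrist");cv2.imwrite("pics/w5.png",im)
E
```

```text
t21.93 p 523.1 10.6 205.3 f 0.2 -1.5 -0.7 m [-0.04  0.01  0.01]
```

View pics/w5.png

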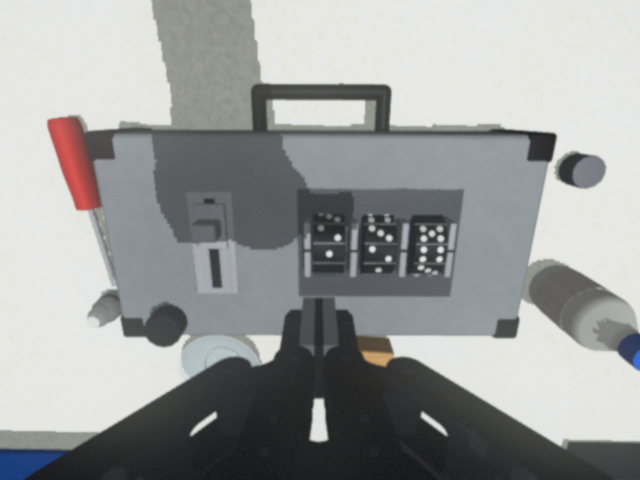

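The latch tab, near (207,228), sits at the robot-side end of its slot. The wheels still read 4-2-1 and the other things are where they were, so I'm handing in.

```bash
python3 -c "
from bench import env
print(env.hand_in())"
```

```text
the job is handed in; nothing more can be done
None
```

The job is handed in with no verdict returned: wheels at 4-2-1, latch slid to its stop towards the robot, bystanders looking unmoved in the last picture, about 22 s used.

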